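# Slide the covered pan to the blue mark and hold the contact thermometer on its lid

## Task

Slide the green covered pan along the marble slab, without lifting or tipping it, until it stands centred on the blue mark, and let go of it. Then take the yellow contact thermometer out of its stand and hold it upright with its spring tip resting on the white spot on the lid, pressed lightly so that the tip is sprung in about half way and not to its stop. Finish while still holding it there, with the pan on the mark and the other things on the worktop left where they are.

Things in the scene. Friction and masses are not known exactly. Their poses are not given: they have to be found in the camera images.
- pan: Loose green covered pan, 0.6 kg, lid and pan in one piece. Origin: centre of underside, z up. Body 140 mm across, foot 128; lid 146 across, its flat top 56 mm up. On the lid's centre a steel knob: neck 16 mm across, round head 28 mm across from 66 to 88 mm up (grip from above, any yaw). Two wire ears (8 mm thick) reach 93 mm from the centre along its own +y and -y, 35 mm up.
- lid_spot (a point): Centre of the white spot (30 mm across, thin black rim) painted on top of the lid, 46 mm from the knob's axis along the pan's own +x, 56 mm above the pan's underside.
- mark_blue: Blue disc, 152 mm across, flat in the slab's top, with a fine white ring: where the pan shall stand. Origin: its centre on the slab's top, 12 mm above the worktop. Always 170 mm from the orange disc, to its left or its right.
- mark_orange: Orange disc, same size: where the pan stands at the start.
- slab: Fixed white marble slab, 190 (its x) by 360 (its y) by 12 mm high, smooth on top, lying on the worktop. Origin: centre of its underside. The two marks lie 85 mm either side of its centre along its y.
- stand: Fixed stand of the thermometer: dark foot disc 68 mm across and a grey upright tube 40 mm across, 22 mm bore, 72 mm high. Origin: centre of its underside.
- probe: Loose yellow contact thermometer, 0.09 kg, upright in the stand, tip down. Origin on its axis under the collar (34 mm across) that rests on the tube rim; z up the handle. Round handle 22 mm across, 8 to 64 mm above origin (grip at 45 mm, any yaw), black cap 24 across to 71 mm. Below: stem 10 mm across, spring tip ends 60 mm below origin when free. Lift straight up 65 mm to clear the tube.
- probe_tip (a point): Centre of the flat underside of the thermometer's copper tip disc (12 mm across).
- plunger (a joint): How far the spring tip is pushed in, m: 0 free, 0.010 at its stop. Spring about 500 N/m (5 N at the stop): 0.005 is half way.
- timer: Bystander, loose: white round kitchen timer lying on its back, 69 mm across, 43 mm high; leave it where it is. Origin: centre of its underside.
- artichoke_1: Bystander, loose: green artichoke, 72x68x69 mm; leave it where it is. Origin: centre of its underside.
- garlic_bulb: Bystander, loose: white garlic bulb, 56 mm; leave it where it is. Origin: centre of its underside.
- spice_2: Bystander, loose: glass spice jar with a dark lid, 41 mm across, 105 mm high; leave it where it is. Origin: centre of its underside.
- salt_shaker: Bystander, loose: glass salt shaker with a grey cap, 44 mm across, 90 mm high; leave it where it is. Origin: centre of its underside.
- teaspoon: Bystander, loose: steel teaspoon lying flat, 132x28x11 mm; leave it where it is. Origin: centre of its underside.
Mind the look-alikes: they are no part of the job. Leave any red or turquoise look-alike of the probe alone.

How it is judged:
On the way, in this order (a step that is already met when the one before it is completed fails the run):
1. the pan stands centred on the blue mark, let go, while the thermometer is still in its stand (horizontal distance between pan and mark_blue below 0.015 m and height (world z) of pan below 0.017 m and angle between pan's own z axis and vertical below 0.05 rad and linear speed of pan below 0.02 m/s and contact force between the fingers and pan below 0.3 N and horizontal distance between probe and stand below 0.02 m and height (world z) of probe below 0.09 m), for 0.2 s.
2. the fingers have lifted the thermometer clear of its stand (height (world z) of probe above 0.125 m and contact force between the fingers and probe above 1 N), for 0.2 s.
At the end, for the whole second after the job is handed in: Last second: fingers hold the probe upright within 0.12 rad, tip within 11 mm of the spot centre, sprung in 2 to 8.5 mm on the lid (0.5 to 8 N); pan flat on the slab, within 15 mm of the blue mark, still, not touched by the robot; bystanders within 30 mm of their start (horizontal distance between pan and mark_blue below 0.015 m and height (world z) of pan below 0.017 m and angle between pan's own z axis and vertical below 0.05 rad and linear speed of each of pan, probe below 0.02 m/s and horizontal distance between probe_tip and lid_spot below 0.011 m and angle between probe's own z axis and vertical below 0.12 rad and value of joint plunger between 0.002 and 0.0085 m and contact force between probe and pan between 0.5 and 8 N and height (world z) of probe above 0.1 m and contact force between the fingers and probe above 1 N and contact force between each of the arm, the fingers and pan below 0.3 N and distance of each of timer, artichoke_1, garlic_bulb, spice_2, salt_shaker, teaspoon from where it was at the start of the episode below 0.03 m); the arm keeps its last pose, push and grip.
It fails at once if the pan is lifted more than 12 mm off the slab (height (world z) of pan above 0.024 m).
It fails at once if the pan is tipped by more than 0.15 rad (angle between pan's own z axis and vertical above 0.15 rad).
It fails at once if the thermometer is pressed hard on the pan (over 12 N) (contact force between probe and pan above 12 N).
It fails at once if a bystander is shifted by more than 30 mm (distance of any of timer, artichoke_1, garlic_bulb, spice_2, salt_shaker, teaspoon from where it was at the start of the episode above 0.03 m).
It also fails if it takes over 53 s, if anything falls off the work surface, if the arm or the gripper's body presses on something with over 40 N, if the wrist force passes 120 N, or if a joint passes its speed limit or range.

## Robot

A 6-joint arm with a two-finger parallel gripper is mounted at the origin on a cart in front of the work surface, level with it; the furniture and walls round the work are solid. World frame = base frame: x ahead of the robot, y to its left, z up, the work surface at z = 0. Lengths are in m, angles in rad, forces in N, time in s.
With the tool pointing down it reaches from about 0.35 to 0.85 m from the base axis. Payload 8.1 kg.
Tool frame: the origin (TCP) lies at the very end of the fingers, on their centre line; the grasp point (between the pads) lies 19 mm behind it; z points along the fingers, y is the line along which they close (so a half turn about z gives the same grasp; the last joint's range is limited). The gripper opens to 93 mm and grips with 3 to 60 N. Pads are 15 mm wide; open, the fingers measure 128 mm over their backs; the gripper's body (75 mm by 188 mm) begins 65 mm behind the grasp point.
Start: joints at [1.125, 0.13, 1.488, -0, 1.523, -0.085], TCP at [0.212, 0.561, 0.219] pointing down, gripper open.
Joint ranges: [-2.96, 2.96], [-0.89, 2.26], [0.02, 2.5], [-1.34, 4.48], [0, 2.73], [-2.66, 2.66]. Speed limits (rad/s): [2.39, 2.39, 2.79, 3.14, 3.14, 3.14].

## Interface

Orientations are given as a rotation vector (axis times angle).
In Python, from plant import robot gives the robot as it stands.
- The arm moves only by the tool play_rows, never from a script. Its argument "deltas" is one flat list of numbers, 5 for each row, row after row: the shift along the tool's x, y, z in mm, then the turn about the tool's z in degrees, then the finger opening in mm, from 0 to 93. A call has 1 to 10 rows; each row shifts and turns the commanded pose from where the row before left it, along the tool's axes as they then stand; what a row does not reach is not made up. A row lasts 1/12 s, in which the tool goes at most 41.7 mm and 7.16 degrees, less where a joint would pass 70% of its speed; a pose out of reach is approached as far as the arm can. A call with a gripper value outside its range is refused whole. The fingers move at their own pace and stop on an object; "newtons" is the grip in N (left out, the last holds). Time passes only in rows, so rows that do not move let the fingers close. It gives the time, the measured TCP pose, the force, the opening and the grip force at its end, in the units of the state.
- robot.read_state(): the state, without advancing time (a new reading comes with each control period).
- robot.read_camera(name): name is "scene" or "top" or "wrist"; returns a dict with "pixels" (400x640x3 uint8, blue, green, red), "mtx" (3x3 intrinsics, pixels), "eye" and "rotation" of the camera in the world. Camera axes: x right, y up, looking along -z (the intrinsics and any distortion apply to the point x, -y, -z); pixel columns grow to the right and rows downward; lengths in m; the calibration is good to about 2 mm. A picture is of the moment at which its call begins. There is no depth.
- robot.close_job(): hands the job in; it is judged then, once.
The state is a dict: "t": time; "q": joint angles; "dq": joint speeds; "joint_torque": joint torques, N m; "tool_pos": TCP position; "orientation": TCP orientation; "force": force on the tool from outside, world axes, zero at the start; "wrist_torque": the same for the moment, N m; "opening": finger opening in m; "gripper_force": force on a finger pad.
Only numpy, scipy, OpenCV 4.12 (cv2) and the standard library are available. Lean on these libraries where they do the work, as an engineer would, in place of code of your own. Each camera call takes 0.05 s, during which the arm holds its last target. There are 200 camera calls.

## Working session

There is one attempt and no reset: what is moved stays moved. The work goes in short steps, Python scripts to look and compute and a tool call to move; the robot and the scene stay as the last step left them, time stands still between calls to the robot, and variables do not carry over. Pictures are saved under pics/ and viewed, at most 10 in all, crops included, and the job is handed in when it is done.

Besides the shell and the picture viewer there is one more tool, called after "Emit:" as name(argument=value, ...), one argument or row to a line, values as JSON. play_rows: Moves the arm, as the interface text tells. Its arguments: {"type":"object","properties":{"deltas":{"type":"array"},"newtons":{"type":"number"}},"required":["deltas"]}

```bash
mkdir -p pics; cat > h.py <<'E'
import numpy as np, cv2
from plant import robot
from scipy.spatial.transform import Rotation as R
def cam(n,save=None):
    c=robot.read_camera(n)
    c={k:(np.array(v) if not isinstance(v,(str,type(None))) else v) for k,v in c.items()}
    if save: cv2.imwrite('pics/'+save,c['pixels'])
    return c
def rot(c):
    r=np.array(c['rotation'],float); return r if r.shape==(3,3) else R.from_rotvec(r).as_matrix()
def ray(c,u,v):
    x=np.linalg.solve(c['mtx'],[u,v,1.]); d=rot(c)@np.array([x[0],-x[1],-1.]); return c['eye'],d/np.linalg.norm(d)
def atz(c,u,v,z):
    e,d=ray(c,u,v); return e+d*(z-e[2])/d[2]
def tri(obs):
    A=0;b=0
    for c,u,v in obs:
        e,d=ray(c,u,v);P=np.eye(3)-np.outer(d,d);A=A+P;b=b+P@e
    x=np.linalg.solve(A,b)
    return x
def proj(c,p):
    q=rot(c).T@(np.array(p)-c['eye']); w=c['mtx']@np.array([q[0],-q[1],-q[2]]); return w[:2]/w[2]
E
python3 - <<'E'
from h import *
for n in('scene','top','wrist'):
    c=cam(n,n+'0.png');print(n,c.keys(),c['mtx'].tolist(),c['eye'],c['rotation'])
print(robot.read_state())
E
```

```text
scene dict_keys(['pixels', 'mtx', 'eye', 'rotation']) [[417.6736044478676, 0.0, 315.81246857038343], [0.0, 417.6736044478676, 197.69374987012898], [0.0, 0.0, 1.0]] [-0.11198546 -0.24425994  0.99668934] [ 0.61327658 -0.35701372 -0.98836077]
top dict_keys(['pixels', 'mtx', 'eye', 'rotation']) [[425.88692564269104, 0.0, 322.970667488705], [0.0, 425.88692564269104, 198.93995593452678], [0.0, 0.0, 1.0]] [0.46522773 0.10863324 1.38549556] [ 0.07145661 -0.04257036 -1.59047607]
wrist dict_keys(['pixels', 'mtx', 'eye', 'rotation']) [[298.2418392077724, 0.0, 313.9076158593963], [0.0, 298.2418392077724, 199.8337338871041], [0.0, 0.0, 1.0]] [0.13978737 0.58844997 0.38366149] [-0.24607372 -0.16856076  1.20322921]
{'t': 0.15, 'q': array([ 1.12460502e+00,  1.30975694e-01,  1.48902861e+00, -1.28829302e-05,
        1.52297590e+00, -8.53718734e-02]), 'dq': array([-0.00202811, -0.00348381, -0.00304077, -0.00084193,  0.00245005,
        0.00012358]), 'joint_torque': array([-6.52378039e-04, -5.60480654e+01, -4.92332625e+01,  7.67211663e-02,
        3.06316651e-02, -5.27782277e-05]), 'tool_pos': array([0.21160672, 0.56098851, 0.21783586]), 'orientation': array([-5.63640045e-01, -3.09025857e+00,  2.10810678e-03]), 'force': array([0.25141344, 0.71061422, 0.5886161 ]), 'wrist_torque': array([ 0.02311965, -0.02317519,  0.03078599]), 'gripper_force': 0.0, 'opening': 0.09324495515467275}
```

View pics/top0.png

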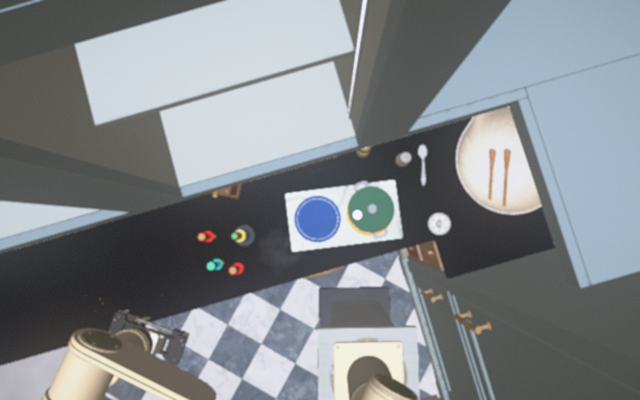

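View pics/scene0.png

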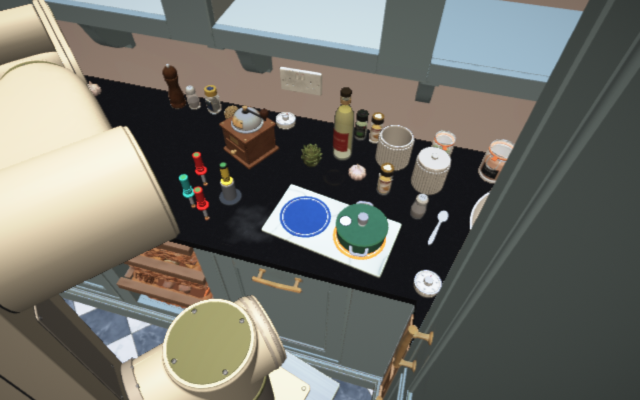

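Top view: the yellow probe is at (240,236). The look-alikes are red (206,237), red (236,268) and turquoise (215,265). The pan is at (371,209) with its spot at (357,215), and the blue mark is at (318,219). I choose the yellow one and will check it in a close crop.

```bash
python3 - <<'E'
from h import *
t=cam('top');s=cam('scene')
a=cv2.resize(t['pixels'][170:260,190:410],None,fx=3.5,fy=3.5,interpolation=cv2.INTER_CUBIC)[:, :770]
b=cv2.resize(s['pixels'][140:280,190:410],None,fx=3.5,fy=3.5,interpolation=cv2.INTER_CUBIC)
b2=cv2.resize(s['pixels'][150:225,205:265],(216,270),interpolation=cv2.INTER_CUBIC); b3=cv2.resize(s['pixels'][195:265,320:410],(347,270),interpolation=cv2.INTER_CUBIC)
im=np.zeros((590,770,3),np.uint8);im[:315]=a;im[318:588,:216]=b2;im[318:588,220:567]=b3;cv2.imwrite('pics/crop.png',im)
for n,c in(('top',t),('scene',s)):
    h=cv2.cvtColor(c['pixels'],cv2.COLOR_BGR2HSV)
    for k,lo,hi,box in(('blue',(105,120,60),(125,255,255),None),('yellow',(22,120,100),(33,255,255),1),('green',(65,60,40),(88,255,190),2)):
        m=cv2.inRange(h,lo,hi)
        nn,l,st,ce=cv2.connectedComponentsWithStats(m)
        print(n,k,[(st[i].tolist(),ce[i].round(1).tolist()) for i in np.argsort(-st[1:,4])[:4]+1])
E
```

```text
top blue [([298, 200, 39, 38, 1130], [316.9, 218.5]), ([315, 197, 4, 1, 4], [316.5, 197.0]), ([337, 209, 1, 2, 2], [337.0, 209.5]), ([327, 199, 1, 1, 1], [327.0, 199.0])]
top yellow [([238, 231, 7, 10, 45], [240.8, 235.4])]
top green [([349, 187, 44, 45, 1304], [371.9, 208.3]), ([205, 258, 18, 14, 107], [214.9, 264.4])]
scene blue [([280, 196, 51, 41, 1435], [304.9, 216.4]), ([208, 88, 1, 1, 1], [208.0, 88.0])]
scene yellow [([220, 169, 13, 16, 130], [225.4, 177.0]), ([339, 105, 12, 6, 40], [345.2, 107.1]), ([205, 85, 10, 7, 27], [209.9, 88.7]), ([194, 153, 1, 1, 1], [194.0, 153.0])]
scene green [([336, 203, 52, 50, 1756], [362.4, 227.7]), ([178, 173, 16, 26, 164], [185.8, 185.9]), ([219, 162, 8, 6, 37], [222.6, 164.3])]
```

View pics/crop.png

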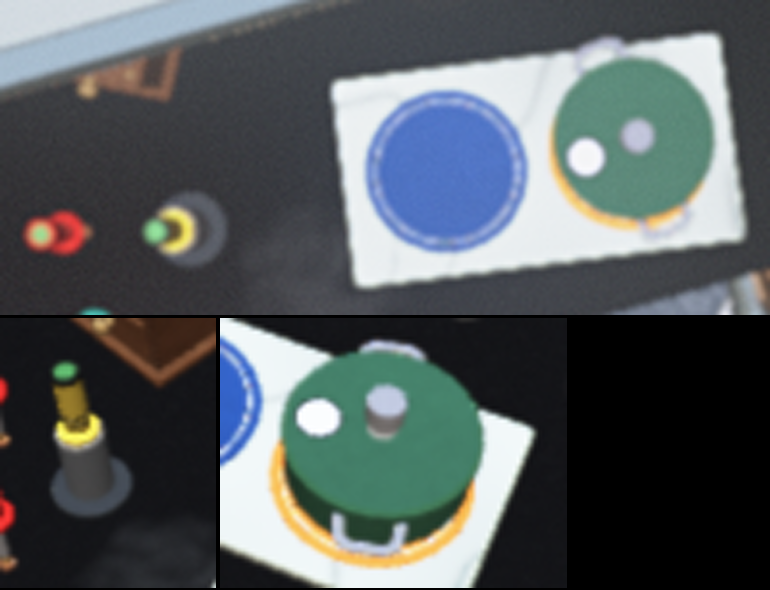

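The crop confirms it: the yellow one stands upright in the grey stand (cap top at (234,236) in top, (223,165) in scene). The knob is at top (372,209) / scene (363,217), and the spot at top (357,215) / scene (345,221). Next I triangulate.

```bash
python3 - <<'E'
from h import *
t=cam('top');s=cam('scene')
P={'knobtop':((372,208.9),(363.3,216.8)),'spot':((357.1,214.9),(345.4,220.7)),'blue':((317.2,218.7),(304.9,216.4)),'cap':((234.3,236),(223.3,164.7)),'foot':((244.9,235.7),(230.3,196.1))}
Z={'knobtop':.1,'spot':.068,'blue':.012,'cap':.143,'foot':.004}
for k,(a,b) in P.items():
    print(k,tri([(t,*a),(s,*b)]).round(4),'atz',atz(t,*a,Z[k]).round(4),atz(s,*b,Z[k]).round(4))
# neighbours on worktop
for k,a in {'timer':(439,223),'salt':(403,158),'spice':(364,151),'red1':(206,237),'red2':(236,268),'turq':(215,265)}.items(): print(k,atz(t,*a,.05).round(3))
st=robot.read_state();M=R.from_rotvec(st['orientation']).as_matrix();print(M.round(4),st['tool_pos'],st['t'])
E
```

```text
knobtop [ 0.5264 -0.0178  0.0941] atz [ 0.5255 -0.0159  0.1   ] [ 0.523  -0.0205  0.1   ]
spot [0.5102 0.0259 0.0641] atz [0.5094 0.0274 0.068 ] [0.5084 0.0235 0.068 ]
blue [0.5023 0.1522 0.0045] atz [0.5016 0.1527 0.012 ] [0.4982 0.1484 0.012 ]
cap [0.4536 0.3911 0.1385] atz [0.4526 0.3915 0.143 ] [0.4514 0.3863 0.143 ]
foot [0.4516 0.3889 0.0019] atz [0.4515 0.3886 0.004 ] [0.4505 0.3874 0.004 ]
timer [ 0.48  -0.228  0.05 ]
salt [ 0.686 -0.123  0.05 ]
spice [ 0.712 -0.001  0.05 ]
red1 [0.45  0.502 0.05 ]
red2 [0.352 0.408 0.05 ]
turq [0.363 0.474 0.05 ]
[[-9.356e-01  3.530e-01 -2.000e-04]
 [ 3.530e-01  9.356e-01 -4.000e-04]
 [ 0.000e+00 -5.000e-04 -1.000e+00]] [0.21171483 0.56125306 0.21836984] 0.35
```

Emit:
play_rows(
  deltas=[-28, -24, 0, 0, 93, -28, -24, 0, 0, 93, -28, -24, 0, 0, 93, -28, -24, 0, 0, 93, -28, -24, 0, 0, 93, -28, -24, 0, 0, 93, -28, -24, 0, 0, 93, -28, -24, 0, 0, 93, -28, -24, 0, 0, 93, -28, -24, 0, 0, 93],
  newtons=10,
)

```text
t: 1.18
tool_pos: [0.3895, 0.2364, 0.2189]
orientation: [0.563, 3.09, 0.001]
force: [-0.1, 0.6, -0.2]
opening: 0.0932
gripper_force: 0.0
```

Emit:
play_rows(
  deltas=[-28, -24, 0, 0, 80, -28, -24, 0, 0, 80, -28, -24, 0, 0, 80, -28, -24, 0, 0, 80, -28, -24, 0, 0, 80, -28, -24, 0, 0, 80, -28, -24, 0, 0, 80, -20, -23, 0, 0, 80, 0, 0, 0, 0, 80, 0, 0, 0, 0, 80],
)

```text
t: 2.02
tool_pos: [0.5238, -0.0183, 0.2184]
orientation: [-0.568, -3.089, -0.0]
force: [0.2, 0.3, -0.2]
opening: 0.0798
gripper_force: 0.0
```

```bash
python3 - <<'E'
from h import *
w=cam('wrist','w1.png');st=robot.read_state();print(st['tool_pos'],st['orientation'],st['t'],st['q'].round(2))
print('eye',w['eye'],'knob',proj(w,[.5245,-.018,.1]),'spot',proj(w,[.509,.0255,.068]),'mark',proj(w,[.5,.1505,.012]))
E
```

```text
[ 0.52354086 -0.01713434  0.21845495] [-5.65944419e-01 -3.08952724e+00 -6.39596106e-04] 2.0667 [-0.13 -0.08  1.7   0.    1.52 -1.34]
eye [0.45210902 0.00915362 0.3843812 ] knob [314.14717705 195.51688162] spot [347.202555   160.46933125] mark [438.65160356 109.44068283]
```

View pics/w1.png

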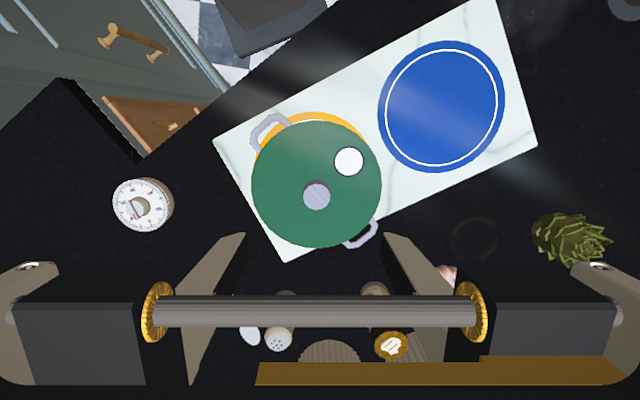

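The wrist view shows the knob at (316.5,195.5), the spot at (349,161) and the blue mark at (441,106), all within 3 px of where I predicted.

```bash
python3 - <<'E'
from h import *
w=cam('wrist');h=cv2.cvtColor(w['pixels'],cv2.COLOR_BGR2HSV)
m=cv2.inRange(h,(105,120,60),(125,255,255));m[:,:370]=0
c=max(cv2.findContours(m,0,2)[0],key=cv2.contourArea);e=cv2.fitEllipse(c);print(e)
print('knob',atz(w,316.5,195.5,.1),'spot',atz(w,349,161,.068),'mark',atz(w,*e[0],.012))
t=cam('top');s=cam('scene')
print('tri knob',tri([(w,316.5,195.5),(t,372,208.9),(s,363.3,216.8)]),'mark',tri([(w,*e[0]),(t,317.2,218.7),(s,304.9,216.4)]))
print(robot.read_state()['tool_pos'])
E
```

```text
((439.96478271484375, 107.20731353759766), (120.29949188232422, 136.3295440673828), 36.03999710083008)
knob [ 0.52502108 -0.01459122  0.1       ] spot [0.50985836 0.0283278  0.068     ] mark [0.49751719 0.15385306 0.012     ]
tri knob [ 0.5268138  -0.01688941  0.09305442] mark [0.50006577 0.15256398 0.00867889]
[ 0.52339103 -0.01576396  0.21870498]
```

Emit:
play_rows(
  deltas=[-1, 1, 25, 0, 70, 0, 0, 25, 0, 70, 0, 0, 25, 0, 70, 0, 0, 25, 0, 70, 0, 0, 20, 0, 70, 0, 0, 12, 0, 70, 0, 0, 10, 0, 70, 0, 0, 0, 0, 70, 0, 0, 0, 0, 50, 0, 0, 0, 0, 40],
)

```text
t: 3.05
tool_pos: [0.526, -0.0163, 0.0781]
orientation: [0.563, 3.089, 0.0]
force: [-0.1, 0.1, 1.5]
opening: 0.0609
gripper_force: 0.0
```

Emit:
play_rows(
  deltas=[0, 0, 0, 0, 32, 0, 0, 0, 0, 28, 0, 0, 0, 0, 25, 0, 0, 0, 0, 20, 0, 0, 0, 0, 20, 0, 0, 0, 0, 20, 0, 0, 0, 0, 20],
)

```text
t: 3.63
tool_pos: [0.5252, -0.0164, 0.0769]
orientation: [0.564, 3.09, -0.0]
force: [-1.5, -0.5, 1.9]
opening: 0.0276
gripper_force: 10.0
```

Emit:
play_rows(
  deltas=[2, 4, 0, 0, 20, 4.5, 8, 0, 0, 20, 4.5, 8, 0, 0, 20, 4.5, 8, 0, 0, 20, 4.5, 8, 0, 0, 20, 4.5, 8, 0, 0, 20, 4.5, 8, 0, 0, 20, 4.5, 8, 0, 0, 20, 4.5, 8, 0, 0, 20, 4.5, 8, 0, 0, 20],
)

```text
t: 4.47
tool_pos: [0.5121, 0.0706, 0.0769]
orientation: [0.563, 3.09, -0.0]
force: [0.6, -5.5, 5.7]
opening: 0.0279
gripper_force: 10.0
```

Emit:
play_rows(
  deltas=[4.5, 8, 0, 0, 20, 4.5, 8, 0, 0, 20, 4.5, 8, 0, 0, 20, 4.5, 8, 0, 0, 20, 4.5, 8, 0, 0, 20, 4.5, 8, 0, 0, 20, 4.5, 8, 0, 0, 20, 4.5, 8, 0, 0, 20, 3, 5, 0, 0, 20, 2, 4, 0, 0, 20],
)

```text
t: 5.3
tool_pos: [0.4993, 0.1534, 0.0769]
orientation: [0.563, 3.091, -0.0]
force: [0.1, -5.8, 6.1]
opening: 0.0274
gripper_force: 10.0
```

Emit:
play_rows(
  deltas=[0, 0, 0, 0, 20, 0, 0, 0, 0, 20, 0, 0, 0, 0, 30, 0, 0, 0, 0, 40, 0, 0, 0, 0, 60, 0, 0, 0, 0, 60, 0, 0, 0, 0, 60],
)

```text
t: 5.88
tool_pos: [0.4991, 0.1526, 0.0762]
orientation: [-0.563, -3.09, 0.0]
force: [-0.3, -0.4, -0.5]
opening: 0.0521
gripper_force: 0.0
```

Emit:
play_rows(
  deltas=[0, 0, -15, 0, 60, 0, 0, -25, 0, 60, 0, 0, -30, 0, 60, 0, 0, -30, 0, 60, 0, 0, -30, 0, 60, 0, 0, -20, 0, 60, 0, 0, 0, 0, 60],
)

```text
t: 6.47
tool_pos: [0.502, 0.153, 0.2325]
orientation: [0.563, 3.083, 0.005]
force: [0.6, 0.7, 0.8]
opening: 0.0605
gripper_force: 0.0
```

```bash
python3 - <<'E'
from h import *
w=cam('wrist','w2.png');t=cam('top','t2.png');st=robot.read_state();print(st['tool_pos'],st['t'])
for n,c in(('w',w),('t',t)):
    h=cv2.cvtColor(c['pixels'],cv2.COLOR_BGR2HSV)
    m=cv2.inRange(h,(65,60,40),(88,255,190));k=max(cv2.findContours(m,0,2)[0],key=cv2.contourArea)
    e=cv2.fitEllipse(cv2.convexHull(k));print(n,'lid',e,atz(c,*e[0],.066))
print('expected knob/mark',proj(w,[.4995,.153,.1]),proj(w,[.4995,.153,.012]))
im=np.hstack([w['pixels'],cv2.resize(t['pixels'][170:260,280:325],(160,320))[:, :0].repeat(1,1).reshape(320,0,3)]) if 0 else w['pixels']
cv2.imwrite('pics/w2.png',im)
E
```

```text
[0.50000617 0.15262755 0.2273591 ] 6.5667
w lid ((313.06744384765625, 177.12265014648438), (122.8444595336914, 125.44739532470703), 87.66680145263672) [0.49572729 0.15556805 0.066     ]
t lid ((214.2421417236328, 264.4715270996094), (13.460809707641602, 18.0338191986084), 71.17281341552734) [0.36545496 0.471606   0.066     ]
expected knob/mark [312.09546823 188.30290683] [312.16287823 171.76997484]
```

View pics/w2.png

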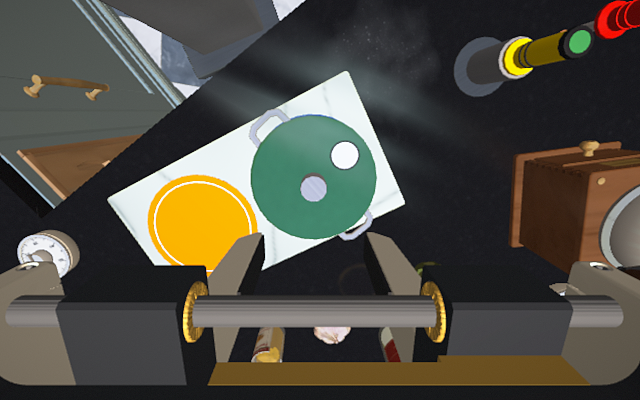

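The pan now covers the blue mark completely, with the knob at (314,188) and the spot at (344.5,155). The probe cap shows at (579,41). I'll check the centring against the orange disc and fix the probe position.

```bash
python3 - <<'E'
from h import *
w=cam('wrist');t=cam('top');h=cv2.cvtColor(w['pixels'],cv2.COLOR_BGR2HSV)
def el(c,lo,hi,box):
    m=np.zeros(c['pixels'].shape[:2],np.uint8);x0,x1,y0,y1=box
    m[y0:y1,x0:x1]=cv2.inRange(cv2.cvtColor(c['pixels'],cv2.COLOR_BGR2HSV)[y0:y1,x0:x1],lo,hi)
    return cv2.fitEllipse(cv2.convexHull(max(cv2.findContours(m,0,2)[0],key=cv2.contourArea)))[0]
o=el(w,(12,150,120),(25,255,255),(120,262,160,270)); to=el(t,(8,100,100),(28,255,255),(345,400,180,240))
print('orange',o,atz(w,*o,.012),to,atz(t,*to,.012))
g=el(t,(65,60,40),(88,255,190),(290,350,190,250));print('top lid',g,atz(t,*g,.068),'knob w',atz(w,314,188,.1),'spot w',atz(w,344.5,155,.068))
tm=t['pixels'][190:250,290:350]
cap=el(w,(60,80,60),(88,255,255),(555,605,20,65));print('cap',cap,atz(w,*cap,.155))
# slab white edges check
print(robot.read_state()['tool_pos'],atz(t,372,208.9,.1),'pred blue',atz(w,*o,.012)[:2]+np.array([-.0255,.169])*170/171)
tc=el(t,(40,50,60),(88,255,255),(228,240,228,244));print('top cap',tc,'tri',tri([(w,*cap),(t,*tc)]))
E
```

```text
orange (201.81817626953125, 228.15284729003906) [ 0.51518067 -0.01625252  0.012     ] (369.5005187988281, 211.88206481933594) [ 0.52014349 -0.01615712  0.012     ]
top lid (318.1011657714844, 238.49050903320312) [0.43914531 0.14928678 0.068     ] knob w [0.49587002 0.15476733 0.1       ] spot w [0.48038708 0.19609276 0.068     ]
cap (586.2490234375, 42.97465133666992) [0.45141565 0.38147305 0.155     ]
[0.49870174 0.15233508 0.22505523] [ 0.52546183 -0.0159309   0.1       ] pred blue [0.4898298  0.15175918]
top cap (233.93431091308594, 235.76815795898438) tri [0.45303311 0.39298777 0.14132846]
```

Emit:
play_rows(
  deltas=[10, 16, 0, 0, 70, 16, 26, 0, 0, 70, 16, 26, 0, 0, 70, 16, 26, 0, 0, 70, 16, 26, 0, 0, 70, 16, 26, 0, 0, 70, 16, 26, 0, 0, 70, 12, 18, 0, 0, 70, 10, 16, 0, 0, 70, 0, 0, 0, 0, 70],
)

```text
t: 7.5
tool_pos: [0.4502, 0.3928, 0.224]
orientation: [-0.558, -3.088, 0.003]
force: [-0.1, 0.2, 0.0]
opening: 0.07
gripper_force: 0.0
```

```bash
python3 - <<'E'
from h import *
w=cam('wrist','w3.png');st=robot.read_state();print(st['tool_pos'],st['t'])
print('pred cap',proj(w,[.4525,.390,.143]),'collar top',proj(w,[.4525,.39,.08]))
w2=cam('wrist')
h=cv2.cvtColor(w2['pixels'],cv2.COLOR_BGR2HSV);m=cv2.inRange(h,(60,80,60),(88,255,255))
for c in sorted(cv2.findContours(m,0,2)[0],key=cv2.contourArea)[-3:]: print(cv2.minEnclosingCircle(c))
E
```

```text
[0.45091356 0.39120354 0.22421536] 7.55
pred cap [311.60766809 209.8775654 ] collar top [312.16142023 191.890643  ]
((354.0, 75.5), 20.573139190673828)
((369.5, 91.0), 31.89445686340332)
((152.5, 260.5), 59.67002487182617)
```

View pics/w3.png

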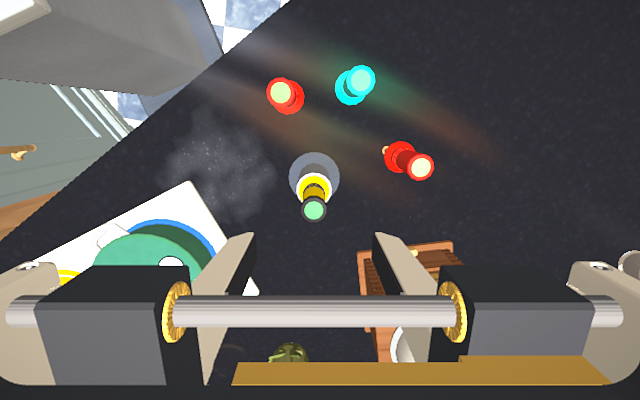

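The cap is at (314,211), centred between the fingers. The stand foot and collar line up below it at (314,180), and the red and turquoise look-alikes are clear of the fingers. I descend.

Emit:
play_rows(
  deltas=[-1.5, 0, 20, 0, 60, 0, 0, 25, 0, 60, 0, 0, 25, 0, 60, 0, 0, 25, 0, 60, 0, 0, 18, 0, 60, 0, 0, 13, 0, 60, 0, 0, 0, 0, 45, 0, 0, 0, 0, 32, 0, 0, 0, 0, 26, 0, 0, 0, 0, 20],
  newtons=20,
)

```text
t: 8.43
tool_pos: [0.455, 0.3905, 0.1026]
orientation: [0.564, 3.089, 0.003]
force: [0.2, 0.3, -0.6]
opening: 0.0382
gripper_force: 0.0
```

Emit:
play_rows(
  deltas=[0, 0, 0, 0, 15, 0, 0, 0, 0, 15, 0, 0, 0, 0, 15, 0, 0, 0, 0, 15],
)

```text
t: 8.77
tool_pos: [0.4545, 0.3905, 0.1018]
orientation: [0.563, 3.089, 0.002]
force: [-0.8, -0.5, 5.6]
opening: 0.0224
gripper_force: 20.0
```

Emit:
play_rows(
  deltas=[0, 0, -6, 0, 15, 0, 0, -10, 0, 15, 0, 0, -14, 0, 15, 0, 0, -16, 0, 15, 0, 0, -16, 0, 15, 0, 0, -16, 0, 15, 0, 0, -16, 0, 15, 0, 0, -14, 0, 15, 0, 0, -10, 0, 15, 0, 0, 0, 0, 15],
)

```text
t: 9.6
tool_pos: [0.455, 0.3908, 0.2223]
orientation: [0.563, 3.087, 0.005]
force: [1.0, 0.4, -0.1]
opening: 0.0226
gripper_force: 20.0
```

```bash
python3 - <<'E'
from h import *
s=cam('scene');w=cam('wrist','w4.png');st=robot.read_state();print(st['tool_pos'],st['t'],st['opening'],st['force'],st['gripper_force'])
p=st['tool_pos']
print('scene: tip',proj(s,p-[0,0,.09]),'tcp',proj(s,p),'wrist tip',proj(w,p-[0,0,.09]))
u,v=proj(s,p-[0,0,.04]).astype(int)
a=cv2.resize(s['pixels'][v-50:v+50,u-60:u+60],(480,400),interpolation=cv2.INTER_CUBIC)
b=cv2.resize(w['pixels'][100:300,230:390],(320,400),interpolation=cv2.INTER_CUBIC)
cv2.imwrite('pics/c4.png',np.hstack([a,b]));print(u-60,v-50)
E
```

```text
[0.45395868 0.38998926 0.21890832] 9.7 0.02287154362338941 [-0.26649848 -0.47877289 -1.10936669] 19.99999359017238
scene: tip [223.64321483 167.08077067] tcp [218.10876599 143.93271874] wrist tip [312.65751446 202.12683755]
160 104
```

View pics/c4.png

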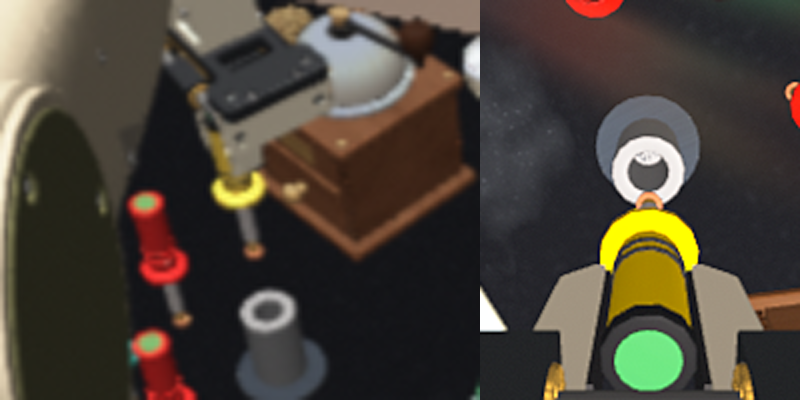

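The probe is held upright with its tip at scene (223.5,167), exactly as predicted for 90 mm below the TCP. The empty stand is below it. I move it over the spot.

Emit:
play_rows(
  deltas=[-5, -10, 0, 0, 15, -10, -19, 0, 0, 15, -13, -23, 0, 0, 15, -13, -23, 0, 0, 15, -13, -23, 0, 0, 15, -13, -23, 0, 0, 15, -13, -23, 0, 0, 15, -10, -19, 0, 0, 15, -5, -9, 0, 0, 15, 0, 0, 0, 0, 15],
)

```text
t: 10.53
tool_pos: [0.4818, 0.1931, 0.2176]
orientation: [-0.568, -3.089, 0.002]
force: [0.4, 0.5, -1.6]
opening: 0.0229
gripper_force: 20.0
```

Emit:
play_rows(
  deltas=[0, 0, 15, 0, 15, 0, 0, 15, 0, 15, 0, 0, 10, 0, 15, 0, 0, 0, 0, 15, 0, 0, 0, 0, 15],
)

```text
t: 10.95
tool_pos: [0.4812, 0.1959, 0.1778]
orientation: [-0.562, -3.089, 0.001]
force: [0.5, -0.8, -1.6]
opening: 0.0226
gripper_force: 20.0
```

```bash
python3 - <<'E'
from h import *
s=cam('scene');w=cam('wrist');st=robot.read_state();print(st['tool_pos'],st['t'],st['opening'],st['force'],st['q'].round(2))
p=st['tool_pos'];tip=p-[0,0,.09]
print('tip z',tip[2],'scene tip',proj(s,tip),'wrist tip',proj(w,tip),'spot .4825,.196:',proj(s,[.4825,.196,.068]),proj(w,[.4825,.196,.068]))
u,v=proj(s,tip).astype(int)
a=cv2.resize(s['pixels'][v-40:v+40,u-48:u+48],(480,400),interpolation=cv2.INTER_CUBIC)
b=cv2.resize(w['pixels'][100:300,230:390],(320,400),interpolation=cv2.INTER_CUBIC)
cv2.imwrite('pics/c5.png',np.hstack([a,b]));print(u-48,v-40)
E
```

```text
[0.48224963 0.19597798 0.17934146] 11.05 0.02250236514531009 [ 0.76884702 -0.73206473 -1.56012323] [ 0.29 -0.06  1.76  0.    1.45 -0.92]
tip z 0.0893414648249779 scene tip [287.08114078 196.80109334] wrist tip [313.73935419 203.87267646] spot .4825,.196: [287.46754865 201.48123881] [313.86242952 197.68509765]
239 156
```

View pics/c5.png

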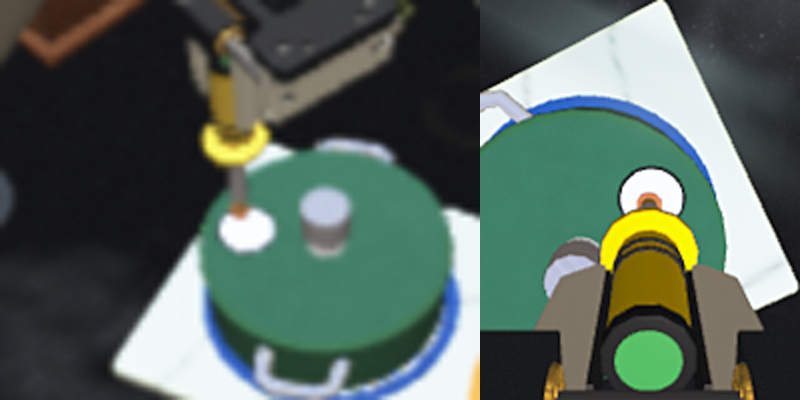

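The tip is at wrist (314.5,202) and the spot centre at about (316,198.5). After correcting for height, the tip needs about -2 mm along tool x and +2 mm along tool y. I apply that and lower in steps.

Emit:
play_rows(
  deltas=[-2, 2, 4, 0, 15, 0, 0, 5, 0, 15, 0, 0, 4, 0, 15, 0, 0, 3, 0, 15, 0, 0, 0, 0, 15, 0, 0, 0, 0, 15],
)

```text
t: 11.55
tool_pos: [0.4843, 0.1965, 0.1623]
orientation: [-0.564, -3.09, 0.001]
force: [0.2, -0.1, -0.4]
opening: 0.0227
gripper_force: 20.0
```

```bash
cat > f.py <<'E'
from h import *
F=[];P=[]
for i in range(8):
    s=cam('scene');st=robot.read_state();F.append(st['force']);P.append(st['tool_pos'])
F=np.array(F);print('F',F.mean(0).round(2),F.std(0).round(2),'P',np.mean(P,0).round(4),'t',st['t'])
E
python3 - <<'E'
from f import *
print('knob scene',atz(s,304,196,.1),'mark scene earlier .4982 .1484')
h=cv2.cvtColor(s['pixels'],cv2.COLOR_BGR2HSV);m=cv2.inRange(h,(105,120,60),(125,255,255));m[:,:260]=0
ys,xs=np.nonzero(m[:280,:340]);print('blue ext',xs.min(),xs.max(),ys.min(),ys.max(),len(xs))
c=proj(s,[.4982,.1484,.012]);print(c,'earlier blue bbox 280..330, 196..236')
E
```

```text
F [-0.13 -0.1  -0.96] [0.31 0.38 0.47] P [0.4847 0.1966 0.1628] t 11.95
knob scene [0.50190952 0.1523383  0.1       ] mark scene earlier .4982 .1484
blue ext 280 330 212 236 127
[304.90318906 216.38775287] earlier blue bbox 280..330, 196..236
```

Emit:
play_rows(
  deltas=[0, 0, 2, 0, 15, 0, 0, 2, 0, 15, 0, 0, 2, 0, 15, 0, 0, 1, 0, 15, 0, 0, 0, 0, 15, 0, 0, 0, 0, 15],
)

```text
t: 12.45
tool_pos: [0.4846, 0.1966, 0.1557]
orientation: [0.564, 3.091, 0.0]
force: [0.8, -0.2, 0.4]
opening: 0.0231
gripper_force: 20.0
```

```bash
python3 f.py
```

```text
F [-0.   -0.09  0.15] [0.62 0.39 0.49] P [0.4847 0.1966 0.1558] t 12.85
```

Emit:
play_rows(
  deltas=[0, 0, 1.5, 0, 15, 0, 0, 1.3, 0, 15, 0, 0, 0, 0, 15, 0, 0, 0, 0, 15, 0, 0, 0, 0, 15],
)

```text
t: 13.27
tool_pos: [0.4847, 0.1966, 0.153]
orientation: [0.564, 3.09, 0.0]
force: [-0.4, -0.1, 1.3]
opening: 0.0227
gripper_force: 20.0
```

```bash
python3 - <<'E'
from f import *
w=cam('wrist');p=np.mean(P,0);tip=[p[0],p[1],.068]
u,v=proj(s,tip).astype(int)
a=cv2.resize(s['pixels'][v-40:v+40,u-48:u+48],(480,400),interpolation=cv2.INTER_CUBIC)
b=cv2.resize(w['pixels'][100:300,230:390],(320,400),interpolation=cv2.INTER_CUBIC)
cv2.imwrite('pics/c6.png',np.hstack([a,b]))
E
```

```text
F [-0.14  0.08  1.52] [0.4  0.52 0.51] P [0.4846 0.1966 0.1529] t 13.6667
```

View pics/c6.png

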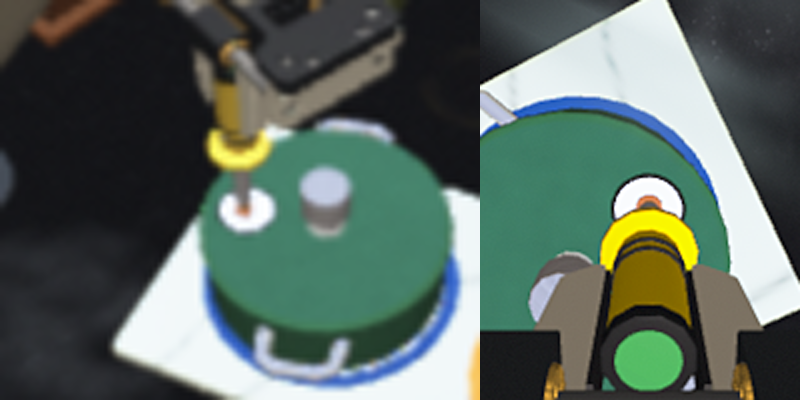

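The spring force has risen 2.5 N, which is about 5 mm in. The tip sits inside the white spot, at (243,210) against the spot centre (246,210) in the scene crop, and the blue rim shows evenly around the pan. I'm handing in.

```bash
python3 -c "
from plant import robot
print(robot.close_job())"
```

```text
the job is handed in; nothing more can be done
None
```

The job is handed in at about 13.7 s, but no verdict came back: by camera the pan stands on the blue mark to within about 5 mm, and the thermometer is held upright on the white spot, pressed in about 5 mm.

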